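Back the photo turntable up one notch

TASK

The last photograph of the padlock was blurred: without grasping anything, lift the red-tipped ratchet pawl off the turntable's teeth with a fingertip, then push the turntable backward (clockwise seen from above) by one notch with a fingertip against one of its black posts, and push the pawl back down so that it lies fully in that next notch. Leave the padlock lying on the turntable untouched, do not let the table turn forward by a notch or go more than one notch too far back, and do not disturb the other things on the bench. Finish with the gripper clear of everything.

Things in the scene. Friction and masses are not known exactly. Their poses are not given: they have to be found in the camera images.
- stand: Fixed grey base plate, 15 mm thick, of the 240 mm turntable. Origin on the bench under the turntable's axis, z up; the plate covers x -130 to 155, y -135 to 135 mm of its frame ('stand frame' below). The pawl is at its +x side, nose at x = 106, y = 0; outside it a dark bracket (top z = 70; x 120 to 132, y -77 to -43 mm).
- hub (a point): Centre of the aluminium turntable's top face, on its axis, 35 mm above the bench. A blue felt disc of 128 mm diameter lies around it.
- tooth (a point): Top of one tooth's blocking face. 12 brass saw teeth, one notch = 30 degrees apart, stand on the disc's rim (radius 98 to 114 mm): a vertical face 9 mm high (top z = 44 mm), which on its counter-clockwise side slopes down over 30 mm to the flat disc. At turntable joint 0 this tooth's face is 1 mm in front of the pawl's nose.
- post (a point): Centre of the top of one of six black upright posts on the disc, 12 mm diameter, z 35 to 75 mm, at radius 78 mm, 60 degrees apart. With the turntable joint at q the six directions are 30, 90, 150, 210, 270, 330 degrees minus q, counter-clockwise from the stand's +x. This point is on the 30 degree one. Any post may be pushed.
- turntable (a joint): rad, grows BACKWARD = clockwise from above. Starts -0.09 to 0 in a notch; the next notch is 0.52, where the pawl drops fully in at 0.42 to 0.53. Pawl down: blocked backward, free forward (teeth slide under it). Stays where left; friction 0.12 N m, about 2 N at a post. If the pawl lands on a tooth's slope short of the notch, pushing on backward lets it drop in.
- pawl (a joint): rad: 0 fully down in a notch, 0.15 nose on a tooth's top, 1.4 thrown back on its stop. Level pin along the stand's x. Moved by its weight alone (140 g): above about 0.8 it stays thrown back by itself, below about 0.5 it falls onto the teeth. Push the red paddle toward the stand's -y to lift it; to bring it back push its arm toward +y, then down.
- pawl_pivot (a point): Centre of the pawl's pin, fixed at stand x = 106, y = -60, z = 60 mm; hub of 18 mm diameter.
- pawl_paddle (a point): Centre of the red paddle, 24 mm wide (along the pin), 10 thick, 20 high, at the end of a lever 8 mm thick that stands straight up from the pin when the pawl is down; 45 mm from the pin, its outer end 55 mm from it. Thrown back, the lever points to the stand's -y, 10 degrees above level.
- pawl_nose (a point): Lower front corner of the pawl's steel nose block (14 x 12 x 16 mm), 65 mm from the pin. The arm to it, 14 mm wide and 10 thick, runs with the pawl down from the pin to the stand's +y, 20 degrees below level; thrown back it points to +y, 60 degrees above level, its end about 120 mm above the bench.
- pawl_stop (a point): Top of the fixed rubber-headed stop post (16 mm diameter, top z = 57 mm) under the thrown-back lever, at stand x = 110, y = -104 mm.
- padlock: Small loose brass padlock with steel shackle lying flat on the felt in the middle of the turntable, 60 x 36 x 18 mm, 180 g; origin at the middle of its underside. Not to be touched.
- brush: Loose brush lying on the bench, 170 mm long along its x. Bystander.
- screwdriver: Loose screwdriver with blue handle, 160 mm long along its x, lying. Bystander.
- awl: Loose cork-coloured awl lying on the bench, 118 mm long along its x, 24 mm thick, origin at the middle of its underside. Bystander.
- jar: Loose amber glass jar, 52 mm diameter, 70 mm high, origin under its centre. Bystander.
- acrylic: Loose pale greenish block, 70 x 35 x 18 mm, origin under its centre. Bystander.
- dish: Loose white bowl, 76 mm diameter, 30 mm high, origin under its centre. Bystander.
- filmcan: Loose black cylinder, 32 mm diameter, 50 mm high, origin under its centre. Bystander.

How it is judged (in metres and radians):
On the way, in this order (a step that is already met when the one before it is completed fails the run):
1. the pawl is lifted clear of the teeth, the turntable still in its old notch (value of joint pawl above 0.5 rad and value of joint turntable below 0.15 rad), for 0.2 s.
2. the turntable is pushed backward while the pawl is lifted clear (value of joint pawl above 0.2 rad and value of joint turntable above 0.25 rad), for 0.2 s.
At the end, for the whole second after the job is handed in: The pawl lies fully down (joint below 0.05 rad) in the next notch, the turntable at rest one notch back (joint 0.38 to 0.57 rad), the padlock still lying on it within 20 mm of where it was (value of joint pawl below 0.05 rad and value of joint turntable between 0.38 and 0.57 rad and velocity of joint turntable between -0.05 and 0.05 rad/s and distance of padlock from where it was at the start of the episode below 0.02 m); the robot touches nothing.
It fails at once if the turntable is turned forward by about a notch (value of joint turntable below -0.45 rad).
It fails at once if the turntable is turned back by more than two notches (value of joint turntable above 1.05 rad).
It fails at once if the padlock is touched, lifted or shifted (contact force between any of the arm, the fingers and padlock above 0.5 N or distance of padlock from where it was at the start of the episode above 0.02 m).
It fails at once if another thing on the bench is moved by more than 25 mm (distance of any of brush, screwdriver, awl, jar, acrylic, dish, filmcan from where it was at the start of the episode above 0.025 m).
It also fails if it takes over 54 s, if anything falls off the work surface, if the arm or the gripper's body presses on something with over 40 N, if the wrist force passes 120 N, or if a joint passes its speed limit or range.

ROBOT

A 6-joint arm with a two-finger parallel gripper is mounted at the origin on the work surface. World frame = base frame: x ahead of the robot, y to its left, z up, the work surface at z = 0. Lengths are in mm, angles in rad, forces in N, time in s.
With the tool pointing down it reaches from about 225 to 875 mm from the base axis. Payload 3.4 kg.
Tool frame: the origin (TCP) lies at the very end of the fingers, on their centre line; the grasp point (between the pads) lies 19 mm behind it; z points along the fingers, y is the direction in which the jaws open and shut (so a half turn about z gives the same grasp; the last joint's range is limited). The gripper opens to 85 mm and grips with 20 to 120 N. Pads are 22 mm wide; open, the fingers measure 114 mm over their backs; the gripper's body (76 mm by 85 mm) begins 54 mm behind the grasp point. The pads swing forward as they close: fully open they stand 13 mm farther back than shut.
Start: joints at [1.182, 0.276, 1.505, -0, 1.361, -0.121], TCP at [152.167, 554.534, 231.328] pointing down, gripper open.
Joint ranges: [-2.89, 2.89], [-0.75, 2.08], [0.22, 2.7], [-1.18, 4.32], [0.11, 2.71], [-2.7, 2.7]. Speed limits (rad/s): [2.57, 2.57, 3.14, 3.14, 3.14, 3.14].

INTERFACE

Orientations are given as a unit quaternion [x, y, z, w].
In Python, from workcell import manip, vision, masks_of gives the robot as it stands.
- The arm moves only by the tool jog_arm, never from a script. Its argument "rows" is one flat list of numbers, 4 for each row, row after row: the shift along the tool's x, y, z in units of 25 mm (1.0 is 25 mm), then the turn about the tool's z in units of 5 degrees (1.0 is 5 degrees). A call has 1 to 20 rows; each row shifts and turns the pose as measured when the row begins, along the tool's axes as they then stand; what a row does not reach is not made up. A row lasts 1/10 s, in which the tool goes at most 50 mm and 8.59 degrees, less where a joint would pass 70% of its speed; a pose out of reach is approached as far as the arm can. A call is refused whole if a number of a shift passes 1 or a number of a turn 1, either way. A call with a gripper value outside its range is refused whole. "claw" is the finger opening in mm, from 0 to 85.4, set as the call begins (left out, the last holds). The fingers move at their own pace and stop on an object; the grip force is fixed at half the most. Time passes only in rows, so rows that do not move let the fingers close. It gives the time, the measured TCP pose, the force and the opening at its end, in the units of the state.
- manip.observe(): the state, without advancing time (a new reading comes with each control period).
- vision.get_image(name): name is "side" or "top"; returns a dict with "pixels" (384x512x3 uint8, red, green, blue), "K" (3x3 intrinsics, pixels), "R" (3x3) and "t" (3): a world point X has camera coordinates R X + t. Camera axes: x right, y down, z forward; pixel columns grow to the right and rows downward; lengths in mm; the calibration is good to about 2 mm. A picture is of the moment at which its call begins. There is no depth.
- manip.sign_off(): hands the job in, once; it reports no verdict.
Trained networks look in a picture, given as the dict that the camera call returned (one of the last four; its "shot" number tells which), for a name from the list of things; names that differ only in an ending like _2 or _b are one class to them, and where a whole thing is asked for, a point or a joint stands for the part that bears it (a point fixed in the world has none). Each returns a list of dicts, best first, with "p" (0 to 1); they miss things now and then, are a little off and sometimes report something else, mostly with a low value. They report only what shows in the picture. A call takes as long as a camera call.
- masks_of(picture, name): "pixels" (384x512 bool, what is visible of it) and "uv" ([column, row] in pixels, amid what is visible of it).
The state is a dict: "t": time; "joint_pos": joint angles; "joint_velocities": joint speeds; "tau": joint torques, N m; "tcp_pos": TCP position; "orientation": TCP orientation; "contact_force": force on the tool from outside, world axes, zero at the start; "wrist_torque": the same for the moment, N m; "opening": finger opening in mm.
Only numpy, scipy, OpenCV 4.12 (cv2) and the standard library are available. Lean on these libraries where they do the work, as an engineer would, in place of code of your own. Each camera call takes 0.05 s, during which the arm holds its last target. There are 200 camera calls.

## Working session

There is one attempt and no reset: what is moved stays moved. The work goes in short steps, Python scripts to look and compute and a tool call to move; the robot and the scene stay as the last step left them, time stands still between calls to the robot, and variables do not carry over. Pictures are saved under pics/ and viewed, about 8 in all and at most 12, crops included, and the job is handed in when it is done.

Besides the shell and the picture viewer there is one more tool, called after ">>>" in YAML: its name, and indented under it one key for each argument. jog_arm: Moves the arm, as the interface text tells. Its arguments: {"type":"object","properties":{"rows":{"type":"array"},"claw":{"type":"number"}},"required":["rows"]}

```bash
mkdir -p pics
cat > h.py <<'E'
from workcell import manip, vision, masks_of
import numpy as np, cv2
def save(im,n): cv2.imwrite(f'pics/{n}.png',im['pixels'][:,:,::-1])
def proj(im,X):
    c=np.atleast_2d(X)@np.array(im['R']).T+im['t']; p=c@np.array(im['K']).T; return p[:,:2]/p[:,2:]
def ray(im,uv,z):
    R=np.array(im['R']);C=-R.T@im['t'];d=R.T@np.linalg.solve(im['K'],[uv[0],uv[1],1]);return C+d*(z-C[2])/d[2]
E
python3 - <<'E'
from h import *
s=manip.observe();print(s)
ims={n:vision.get_image(n) for n in('top','side')}
for n,im in ims.items():
    save(im,n+'0');R=np.array(im['R']);print(n,-R.T@im['t'],R.tolist())
    for o in['stand','hub','turntable','pawl','pawl_paddle','pawl_stop','post','tooth','padlock','jar','brush','screwdriver','awl','acrylic','dish','filmcan']:
        for r in masks_of(im,o)[:2]:
            print(n,o,round(r['p'],2),np.round(r['uv']),r['pixels'].sum(), np.round(ray(im,r['uv'],{'hub':35,'post':75,'tooth':44,'stand':15,'pawl_paddle':105,'pawl_stop':57,'padlock':45,'turntable':35}.get(o,20))))
big=np.vstack
E
cd pics; python3 -c "
import cv2,numpy as np
for n in('top0','side0'): a=cv2.imread(n+'.png'); cv2.imwrite(n+'b.png',cv2.resize(a,(800,600),interpolation=cv2.INTER_CUBIC))"
```

```text
{'t': 0.0, 'joint_pos': array([ 1.18197568e+00,  2.76627137e-01,  1.50617236e+00, -1.26382121e-05,
        1.36070732e+00, -1.20983653e-01]), 'joint_velocities': array([ 0.00102257, -0.00078977,  0.00040206,  0.00021186,  0.00076314,
        0.00076815]), 'tau': array([ 4.46206031e-04, -4.16768503e+01, -2.45811260e+01,  1.39409835e-04,
        1.10414889e-02, -1.17585293e-05]), 'tcp_pos': array([151.96245459, 553.98693637, 230.40576667]), 'orientation': array([ 1.33517198e-01,  9.91046034e-01, -9.27713706e-04, -2.35349398e-04]), 'contact_force': array([ 0.05947005,  0.35229236, -0.25381497]), 'wrist_torque': array([ 0.0137968 , -0.01012262, -0.01642917]), 'opening': 85.07057991073515}
top [ 3.19778596e+02 -5.44594385e-01  1.17060995e+03] [[0.030391983099872125, -0.9995228310256077, -0.005517030162252516], [-0.9777374058117567, -0.02858215649239533, -0.20787646717880381], [0.20761958635868907, 0.01171198483598532, -0.9781395282736755]]
top stand 0.96 [287. 194.] 7984 [547. -88.  15.]
top hub 0.7 [283. 193.] 4838 [545. -76.  35.]
top turntable 0.83 [288. 195.] 4905 [539. -90.  35.]
top
[... 1573 characters left out ...]
k 0.71 [273. 174.] 147 [521. -93.  45.]
side padlock 0.69 [331. 132.] 209 [ 409. -359.   45.]
side jar 0.63 [159. 314.] 554 [614. 437.  20.]
side jar 0.36 [276. 108.] 226 [ 648. -438.   20.]
side brush 0.84 [266. 232.] 565 [463. 106.  20.]
side brush 0.26 [161. 316.] 526 [608. 439.  20.]
side screwdriver 0.68 [284. 136.] 151 [ 560. -301.   20.]
side awl 0.91 [267. 342.] 370 [337. 394.  20.]
side acrylic 0.73 [268. 181.] 3262 [532. -79.  20.]
side acrylic 0.48 [329. 132.] 165 [ 420. -384.   20.]
side dish 0.79 [275. 107.] 238 [ 653. -438.   20.]
side dish 0.48 [262. 234.] 587 [469. 114.  20.]
side filmcan 0.73 [265. 184.] 5614 [538. -66.  20.]
side filmcan 0.6 [210. 331.] 213 [475. 423.  20.]
```

View pics/top0b.png

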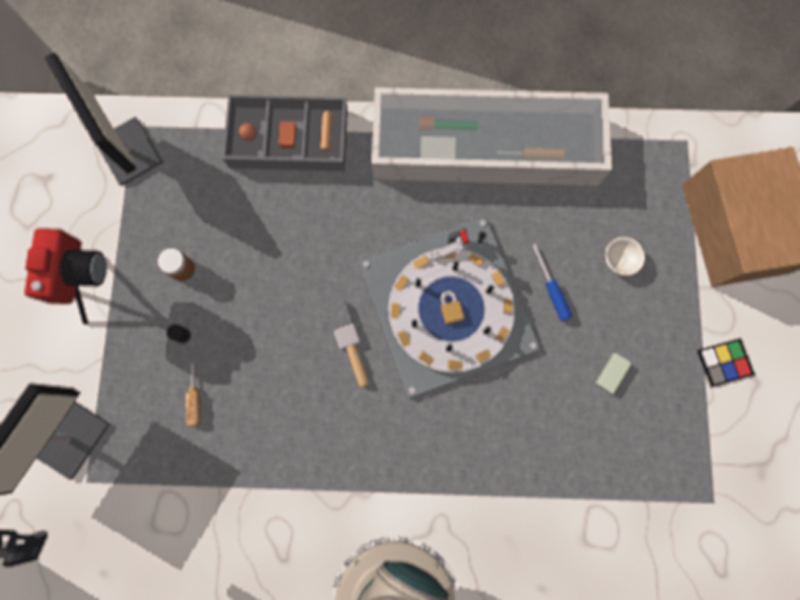

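View pics/side0b.png

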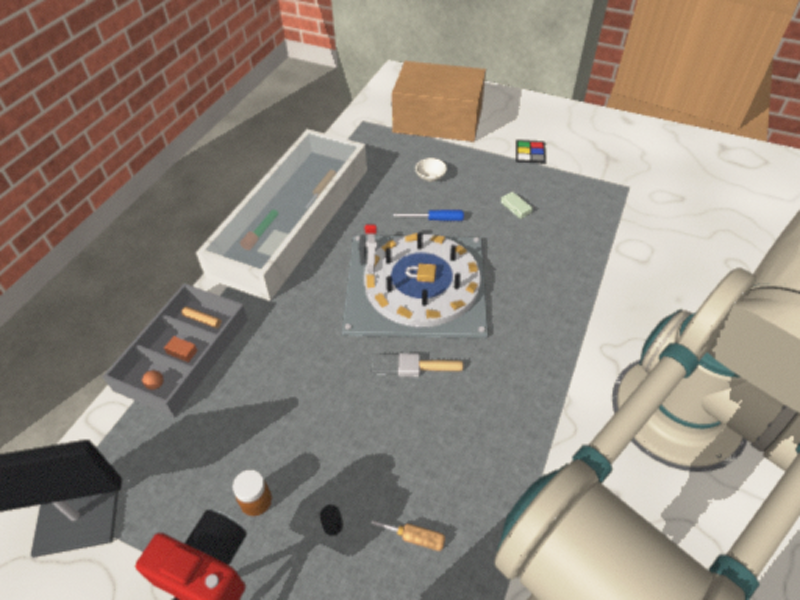

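```bash
cat >> h.py <<'E'
def T(p,P):
    c,s=np.cos(p[2]),np.sin(p[2]); P=np.atleast_2d(P).astype(float)
    return np.c_[p[0]+c*P[:,0]-s*P[:,1],p[1]+s*P[:,0]+c*P[:,1],P[:,2]]
def circ(r,z,n=48):
    a=np.linspace(0,2*np.pi,n,False); return np.c_[r*np.cos(a),r*np.sin(a),0*a+z]
BOX=np.array([[x,y,z] for x in(-130,155) for y in(-135,135) for z in(0,15)])
def pawlpts(q): # paddle centre, lever tip, nose, pivot in stand
    Y=lambda r,a:[106,-60+r*np.cos(a),60+r*np.sin(a)]
    return np.array([Y(45,np.pi/2+q),Y(55,np.pi/2+q),Y(65,-np.radians(20)+q),[106,-60,60]])
def crop(im,c,w,k,n,P=[]):
    a=im['pixels'][:,:,::-1]; x0,y0=int(c[0]-w[0]/2),int(c[1]-w[1]/2)
    a=cv2.resize(a[y0:y0+w[1],x0:x0+w[0]],None,fx=k,fy=k,interpolation=cv2.INTER_CUBIC)
    for p,col in P:
        for u in proj(im,p): cv2.circle(a,tuple(int(v) for v in (u-[x0,y0]+.5)*k),2,col,-1)
    cv2.imwrite(f'pics/{n}.png',a)
    return a
E
cat > fit.py <<'E'
from h import *
from scipy.optimize import minimize
ims={n:vision.get_image(n) for n in('top','side')}
M={n:masks_of(im,'stand')[0]['pixels'].astype(np.uint8) for n,im in ims.items()}
S=4
def cost(p):
    tot=0
    for n,im in ims.items():
        m=cv2.resize(M[n],None,fx=S,fy=S,interpolation=cv2.INTER_NEAREST);r=np.zeros_like(m)
        for P in(BOX,np.r_[circ(120,20),circ(120,35)]):
            h=cv2.convexHull(((proj(im,T(p,P))+.5)*S).astype(np.float32)); cv2.fillConvexPoly(r,np.round(h).astype(np.int32),1)
        tot+=(m!=r).sum()/S**2
    return tot
best=min((minimize(cost,[545,-85,a],method='Nelder-Mead',options=dict(initial_simplex=[[545,-85,a],[555,-85,a],[545,-75,a],[545,-85,a+.1]],xatol=.05)) for a in(.2,.35,.5)),key=lambda r:r.fun)
p=best.x;print(p,np.degrees(p[2]),best.fun)
# blue felt
for n,im in ims.items():
    hsv=cv2.cvtColor(im['pixels'],cv2.COLOR_RGB2HSV);u0=proj(im,T(p,[[0,0,35]]))[0]
    v,u=np.mgrid[:384,:512];b=(abs(hsv[:,:,0].astype(int)-112)<14)&(hsv[:,:,1]>90)&(np.hypot(u-u0[0],v-u0[1])<35)
    h=cv2.convexHull(np.argwhere(b)[:,::-1].astype(np.float32)); e=cv2.moments(h); print(n,'felt',ray(im,(e['m10']/e['m00'],e['m01']/e['m00']),35))
np.save('p.npy',p)
a=np.radians(np.arange(30,390,60))
posts=T(p,np.c_[78*np.cos(a),78*np.sin(a),0*a+75])
pp=T(p,pawlpts(0))
A=[crop(im,proj(im,T(p,[[20,0,35]]))[0],(100,100),4,'x',[(T(p,BOX),(0,0,255)),(posts,(0,255,0)),(pp,(255,255,0)),(T(p,circ(64,35)),(255,0,255))]) for im in ims.values()]
cv2.imwrite('pics/fit.png',np.hstack(A))
E
python3 fit.py
```

```text
[ 5.33682401e+02 -9.25173802e+01  3.73130757e-01] 21.378817584117275 797.5
top felt [532.46134445 -91.60335072  35.        ]
side felt [531.44950688 -89.52519393  35.        ]
```

View pics/fit.png

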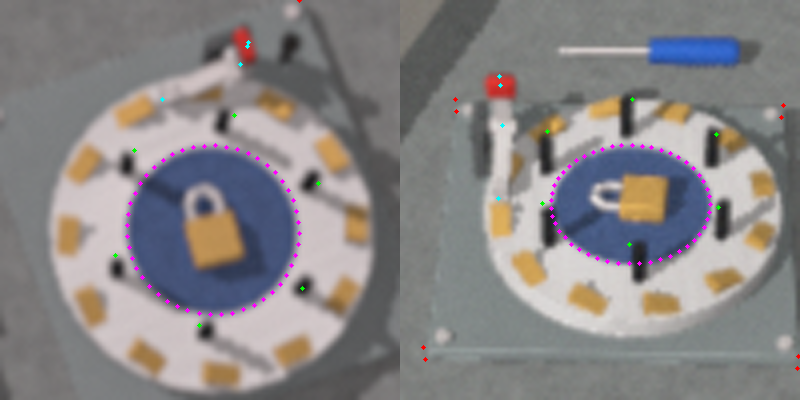

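```bash
cat > go.py <<'E'
import sys
from h import *
from scipy.spatial.transform import Rotation as Ro
p=np.load('p.npy')
def status():
    s=manip.observe();R=Ro.from_quat(s['orientation']).as_matrix();x=s['tcp_pos']
    c,n=np.cos(p[2]),np.sin(p[2]);d=x[:2]-p[:2]
    st=np.array([c*d[0]+n*d[1],-n*d[0]+c*d[1],x[2]])
    yaw=np.degrees(np.arctan2(R[1,0],R[0,0])-p[2])
    print('t',round(s['t'],2),'stand',np.round(st,1),'toolx yaw in stand',round(yaw,1),'F',np.round(s['contact_force'],1),'j6',round(s['joint_pos'][5],2))
    return x,R,yaw
def need(t,yaw=90):
    x,R,y=status(); w=T(p,[t])[0]
    print(t,'shift units',np.round(R.T@(w-x)/25,2),'turn units',round(((y-yaw+180)%360-180)/5,2))
if __name__=='__main__':
    for a in sys.argv[1:] or []: need([float(v) for v in a.split(',')])
    if len(sys.argv)<2: status()
E
python3 - <<'E'
from h import *
p=np.load('p.npy');p[:2]=[532.5,-91];np.save('p.npy',p)
for n in('top','side'):
    im=vision.get_image(n);r=im['pixels'].astype(int);u0=proj(im,T(p,pawlpts(0)[:1]))[0]
    v,u=np.mgrid[:384,:512];b=(r[:,:,0]>110)&(r[:,:,0]>1.8*r[:,:,1])&(np.hypot(u-u0[0],v-u0[1])<12)
    c=[u[b].mean(),v[b].mean()];print(n,u0,c,b.sum(),'red in world at z105',ray(im,c,105),'pred',T(p,pawlpts(0)[:1]))
E
python3 go.py 106,-25,150
```

```text
top [296.77297351 151.5386915 ] [np.float64(296.6), np.float64(150.8)] 35 red in world at z105 [ 655.27014696 -107.72005238  105.        ] pred [[ 653.07816144 -108.23098908  105.        ]]
side [236.68561424 146.22561491] [np.float64(236.69444444444446), np.float64(146.02777777777777)] 36 red in world at z105 [ 653.44314532 -109.06126044  105.        ] pred [[ 653.07816144 -108.23098908  105.        ]]
t 2.0 stand [-118.8  739.8  231.3] toolx yaw in stand 143.3 F [ 0.  -0.3  0.4] j6 -0.12
[106.0, -25.0, 150.0] shift units [-25.5  -19.14   3.25] turn units 10.66
```

>>> jog_arm:
  rows: [-1,-0.75,0,0,-1,-0.75,0,0,-1,-0.75,0,0,-1,-0.75,0,0,-1,-0.75,0,0,-1,-0.75,0,0,-1,-0.75,0,0,-1,-0.75,0,0,-1,-0.75,0,0,-1,-0.75,0,0,-1,-0.75,0,0,-1,-0.75,0,0,-1,-0.75,0,0,-1,-0.75,0,0,-1,-0.75,0,0,-1,-0.75,0,0,-1,-0.75,0,0,-1,-0.75,0,0,-1,-0.75,0,0,-1,-0.75,0,0]
  claw: 0

```text
t: 4.0
tcp_pos: [549.6, 46.0, 232.4]
orientation: [0.13, 0.992, 0.004, 0.003]
contact_force: [0.9, 0.4, 0.3]
opening: -0.3
```

```bash
python3 go.py 106,-25,150
```

```text
t 4.0 stand [ 65.8 121.4 232.4] toolx yaw in stand 143.7 F [0.9 0.4 0.3] j6 -1.36
[106.0, -25.0, 150.0] shift units [-4.75 -3.79  3.29] turn units 10.74
```

>>> jog_arm:
  rows: [0,0,0,1,0,0,0,1,0,0,0,1,0,0,0,1,0,0,0,1,0,0,0,1,0,0,0,1,0,0,0,1,0,0,0,1,0,0,0,1,0,0,0,1,0,0,0,0.5]

```text
t: 5.2
tcp_pos: [553.5, 40.4, 231.6]
orientation: [0.611, 0.792, 0.004, 0.002]
contact_force: [-0.2, -0.4, 0.3]
opening: 0.3
```

```bash
python3 go.py 106,-25,150
```

```text
t 5.2 stand [ 67.4 114.7 231.6] toolx yaw in stand 83.3 F [-0.2 -0.4  0.3] j6 -0.31
[106.0, -25.0, 150.0] shift units [-5.38  2.15  3.27] turn units -1.33
```

>>> jog_arm:
  rows: [-0.7,0.27,0,-0.7,-0.7,0.27,0,-0.3,-0.7,0.27,0,0,-0.7,0.27,0,0,-0.7,0.27,0,0,-0.7,0.27,0.3,0,-0.6,0.27,0.7,0,-0.3,0.1,0.8,0,-0.1,0,0.7,0,0,0,0.4,0,0,0,0,0,0,0,0,0]

```text
t: 6.4
tcp_pos: [649.2, -74.2, 149.7]
orientation: [0.576, 0.817, 0.004, -0.001]
contact_force: [1.2, -0.1, 0.5]
opening: -0.3
```

```bash
python3 go.py 106,-38,92
```

```text
t 6.4 stand [114.8 -26.9 149.7] toolx yaw in stand 88.3 F [ 1.2 -0.1  0.5] j6 -0.57
[106.0, -38.0, 92.0] shift units [-0.47 -0.35  2.3 ] turn units -0.34
```

>>> jog_arm:
  rows: [-0.05,-0.35,0.4,-0.3,0,0,0.6,0,0,0,0.6,0,0,0,0.5,0,0,0,0.2,0,0,0,0,0]

```text
t: 7.0
tcp_pos: [644.9, -77.3, 95.4]
orientation: [0.564, 0.826, 0.006, 0.004]
contact_force: [0.1, 0.2, -0.3]
opening: -0.1
```

```bash
python3 -c "
from h import *
p=np.load('p.npy');A=[]
for n in('top','side'):
    im=vision.get_image(n);A.append(crop(im,proj(im,T(p,[[106,-40,80]]))[0],(80,80),5,'x'))
cv2.imwrite('pics/c1.png',np.hstack(A))"; python3 go.py 106,-95,90
```

```text
t 7.1 stand [110.  -28.6  96.2] toolx yaw in stand 90.0 F [-0.3 -0.3  0.6] j6 -0.61
[106.0, -95.0, 90.0] shift units [-2.66 -0.16  0.25] turn units -0.01
```

View pics/c1.png

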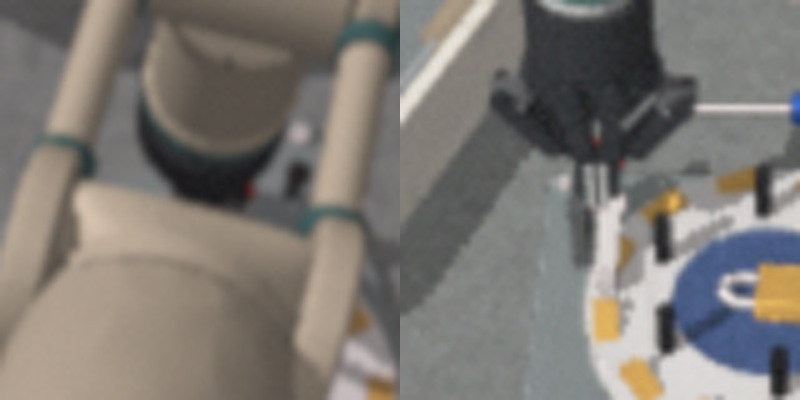

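>>> jog_arm:
  rows: [-0.2,-0.05,0.05,0,-0.2,-0.05,0.05,0,-0.2,-0.05,0.05,0,-0.2,0,0.05,0,-0.2,0,0.05,0,-0.2,0,0.05,0,-0.2,0,0,0,-0.2,0,0,0,-0.2,0,0,0,-0.2,0,0,0,-0.2,0,0,0,0,0,0,0]

```text
t: 8.3
tcp_pos: [665.3, -136.1, 90.3]
orientation: [0.564, 0.826, 0.006, 0.007]
contact_force: [-0.4, -0.1, 1.2]
opening: 0.0
```

```bash
python3 go.py 106,-85,90
```

```text
t 8.3 stand [107.2 -90.4  90.3] toolx yaw in stand 89.9 F [-0.4 -0.1  1.2] j6 -0.68
[106.0, -85.0, 90.0] shift units [ 0.22 -0.05  0.01] turn units -0.02
```

>>> jog_arm:
  rows: [0.1,0,-0.4,0,0.1,0,-0.8,0,0,0,-1,0,0,0,-1,0,0,0,-0.8,0,0,-0.5,-0.4,0,0,-1,0,0,0,-1,0,0,0,-1,0,0,0,-1,0,0,0,-1,0,0,0,-0.7,0,0,0,-0.4,0,0,0,0,0,0]

```text
t: 9.7
tcp_pos: [492.5, -189.3, 205.5]
orientation: [0.563, 0.827, 0.006, 0.005]
contact_force: [0.9, -0.5, 0.4]
opening: -0.3
```

```bash
cat > look.py <<'E'
import sys
from h import *
p=np.load('p.npy');q,tq=float(sys.argv[2]),float(sys.argv[3]);A=[]
a=np.radians(np.arange(30,390,60))-tq
P=[(T(p,np.c_[78*np.cos(a),78*np.sin(a),0*a+75]),(0,255,0)),(T(p,pawlpts(q)),(255,255,0))]
for n in('top','side'):
    im=vision.get_image(n);A.append(crop(im,proj(im,T(p,[[20,0,40]]))[0],(110,110),7,'x',P)[:,:])
cv2.imwrite(f'pics/{sys.argv[1]}.png',np.hstack([cv2.resize(x,(400,400),interpolation=cv2.INTER_AREA) for x in A]))
E
python3 look.py c2 1.4 -0.05; python3 go.py -68,-75,58
```

```text
t 9.8 stand [-71.4 -77.5 205.6] toolx yaw in stand 90.2 F [-0.5  0.5  0.9] j6 -0.88
[-68.0, -75.0, 58.0] shift units [0.11 0.04 5.9 ] turn units 0.04
```

View pics/c2.png

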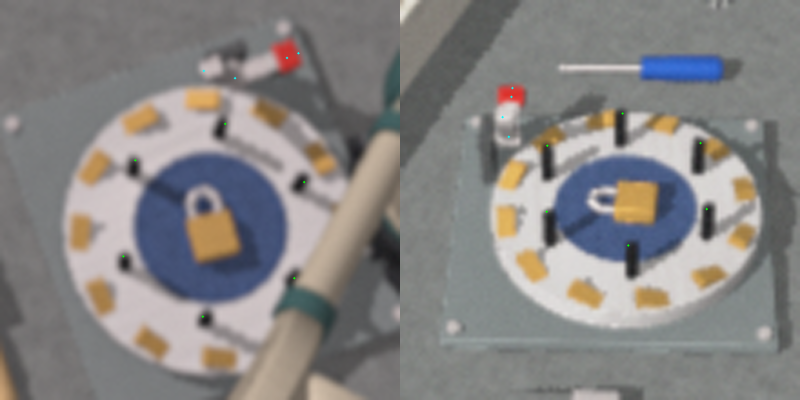

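>>> jog_arm:
  rows: [0.05,0,0.6,0,0,0,1,0,0,0,1,0,0,0,1,0,0,0,1,0,0,0,0.7,0,0,0,0.4,0,0,0,0,0]

```text
t: 10.6
tcp_pos: [507.2, -186.3, 58.9]
orientation: [0.56, 0.828, 0.008, 0.01]
contact_force: [0.3, 1.0, -0.3]
opening: -0.0
```

```bash
python3 go.py -70,-62,58 -76,-20,58
```

```text
t 10.6 stand [-58.3 -79.6  58.9] toolx yaw in stand 90.5 F [ 0.3  1.  -0.3] j6 -0.88
[-70.0, -62.0, 58.0] shift units [ 0.71 -0.46  0.02] turn units 0.1
t 10.6 stand [-58.3 -79.6  58.9] toolx yaw in stand 90.5 F [ 0.3  1.  -0.3] j6 -0.88
[-76.0, -20.0, 58.0] shift units [ 2.39 -0.69  0.  ] turn units 0.1
```

>>> jog_arm:
  rows: [0.1,-0.2,0,0,0.15,-0.2,0,0,0.15,-0.15,0,0,0.15,-0.1,0,0,0.15,0,0,0,0.15,0,0,0,0.15,0,0,0,0.15,0,0,0,0.15,0,0,0,0.15,0,0,0,0.15,0,0,0,0,0,0,0]

```text
t: 11.8
tcp_pos: [472.7, -163.3, 62.1]
orientation: [0.555, 0.832, -0.002, 0.015]
contact_force: [-1.4, 0.1, -0.3]
opening: -0.1
```

```bash
python3 go.py -76,-20,58
```

```text
t 11.8 stand [-82.  -45.5  62.1] toolx yaw in stand 91.2 F [-1.4  0.1 -0.3] j6 -0.85
[-76.0, -20.0, 58.0] shift units [1.02 0.26 0.14] turn units 0.23
```

>>> jog_arm:
  rows: [0,0.15,0.1,0,0.1,0.15,0.05,0,0.15,0,0,0,0.15,0,0,0,0.15,0,0,0,0.15,0,0,0,0,0,0,0,0,0,0,0]

```text
t: 12.6
tcp_pos: [466.8, -155.0, 59.9]
orientation: [0.549, 0.835, -0.015, 0.016]
contact_force: [-1.7, -1.4, 0.7]
opening: 0.2
```

```bash
python3 look.py c3 1.4 0.4; python3 go.py -76,-20,58
```

```text
t 12.7 stand [-84.5 -35.7  59.9] toolx yaw in stand 92.0 F [-1.6 -1.7  0.3] j6 -0.82
[-76.0, -20.0, 58.0] shift units [0.62 0.36 0.05] turn units 0.4
```

View pics/c3.png

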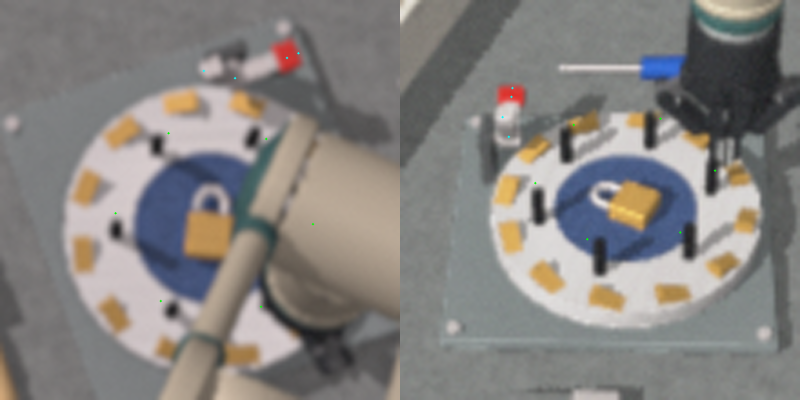

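>>> jog_arm:
  rows: [0.1,0.1,0,0,0.15,0.1,0,0,0.15,0.1,0,0,0.15,0.1,0,0,0,0,0,0,0,0,0,0]

```text
t: 13.3
tcp_pos: [459.8, -143.5, 59.2]
orientation: [0.545, 0.838, -0.026, 0.009]
contact_force: [-1.2, -1.8, 1.4]
opening: -0.2
```

```bash
python3 go.py -76,-20,58
```

```text
t 13.3 stand [-86.9 -22.3  59.2] toolx yaw in stand 92.6 F [-1.2 -1.8  1.4] j6 -0.78
[-76.0, -20.0, 58.0] shift units [0.08 0.44 0.03] turn units 0.52
```

>>> jog_arm:
  rows: [-0.3,0,0,0,-0.4,0,-0.2,0,-0.3,0,-0.8,0,0,0,-1,0,0,0,-1,0,0,0,-1,0,0,0,-1,0,0,0,-0.6,0,0,0,0,0]

```text
t: 14.2
tcp_pos: [481.6, -164.5, 209.1]
orientation: [0.547, 0.837, -0.022, 0.015]
contact_force: [-0.0, -0.3, -0.2]
opening: 0.3
```

```bash
python3 look.py c4 1.4 0.46; python3 go.py 106,-78,200
```

```text
t 14.3 stand [-75.4 -48.7 206.6] toolx yaw in stand 92.4 F [-0.6 -0.2 -1.1] j6 -0.83
[106.0, -78.0, 200.0] shift units [-1.46  7.21  0.16] turn units 0.47
```

View pics/c4.png

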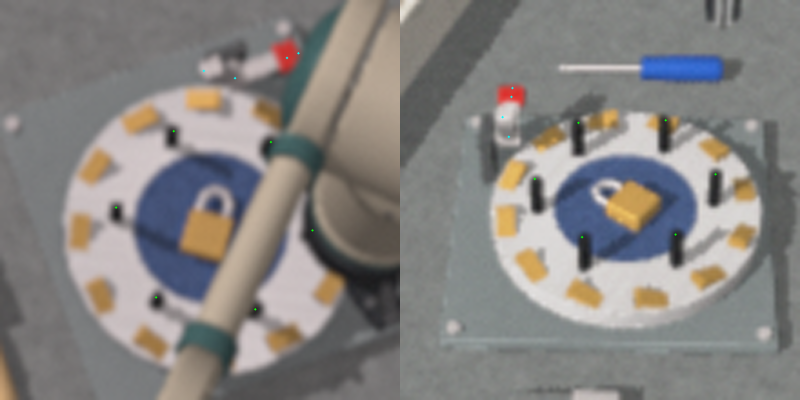

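>>> jog_arm:
  rows: [-0.2,1,0,0.4,-0.2,1,0,0,-0.2,1,0,0,-0.2,1,0,0,-0.2,1,0,0,-0.2,1,0,0,-0.2,0.7,0,0,0,0.4,0,0,0,0,0,0,0,0,0,0]

```text
t: 15.3
tcp_pos: [657.5, -128.1, 185.9]
orientation: [0.563, 0.826, -0.025, -0.0]
contact_force: [-0.2, -0.3, 0.2]
opening: 0.2
```

```bash
python3 go.py 104,-82,88
```

```text
t 15.3 stand [102.8 -80.1 185.9] toolx yaw in stand 90.2 F [-0.2 -0.3  0.2] j6 -0.64
[104.0, -82.0, 88.0] shift units [0.03 0.21 3.91] turn units 0.03
```

>>> jog_arm:
  rows: [0,0.05,0.6,0,0,0.05,0.9,0,0,0.05,0.9,0,0,0.05,0.7,0,0,0,0.4,0,0,0,0.2,0,0,0,0,0]

```text
t: 16.0
tcp_pos: [652.9, -131.6, 92.4]
orientation: [0.564, 0.826, -0.026, -0.001]
contact_force: [-0.5, 0.6, -0.3]
opening: 0.3
```

```bash
python3 go.py 104,-35,82
```

```text
t 16.0 stand [ 97.3 -81.7  92.4] toolx yaw in stand 90.0 F [-0.5  0.6 -0.3] j6 -0.63
[104.0, -35.0, 82.0] shift units [1.88 0.29 0.35] turn units 0.0
```

>>> jog_arm:
  rows: [0.2,0.1,0.1,0,0.2,0.1,0.1,0,0.2,0.1,0.1,0,0.2,0,0.1,0,0.2,0,0,0,0.2,0,0,0,0.2,0,0,0,0.2,0,0,0,0.2,0,0,0,0,0,0,0]

```text
t: 17.0
tcp_pos: [644.1, -83.4, 83.6]
orientation: [0.563, 0.826, -0.025, 0.002]
contact_force: [0.2, 0.2, -0.1]
opening: 0.0
```

```bash
python3 go.py 106,-10,78
```

```text
t 17.0 stand [106.7 -33.6  83.6] toolx yaw in stand 90.1 F [ 0.2  0.2 -0.1] j6 -0.56
[106.0, -10.0, 78.0] shift units [ 0.95 -0.02  0.2 ] turn units 0.01
```

>>> jog_arm:
  rows: [0.2,0,0.05,0,0.2,0,0.05,0,0.2,0,0.05,0,0.2,0,0.05,0,0.2,0,0,0,0,0,0,0,0,0,0,0]

```text
t: 17.7
tcp_pos: [641.6, -76.7, 75.7]
orientation: [0.561, 0.827, -0.034, 0.016]
contact_force: [0.1, 0.7, -0.1]
opening: -0.0
```

```bash
python3 look.py c5 0 0.46; python3 go.py 106,-10,55
```

```text
t 17.8 stand [106.8 -26.1  75.8] toolx yaw in stand 90.4 F [ 0.4  0.4 -0.5] j6 -0.52
[106.0, -10.0, 55.0] shift units [0.7  0.   0.79] turn units 0.08
```

View pics/c5.png

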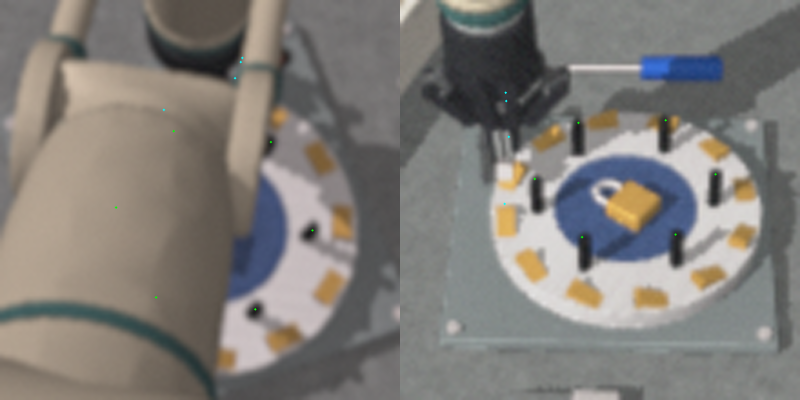

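>>> jog_arm:
  rows: [0.3,0,0.1,0,0.3,0,0.1,0,0.3,0,0.1,0,0.3,0,0,0,0,0,0,0]

```text
t: 18.3
tcp_pos: [628.1, -44.7, 65.4]
orientation: [0.561, 0.827, -0.033, 0.015]
contact_force: [-0.5, -0.4, -0.1]
opening: -0.1
```

```bash
python3 go.py 106,-10,60
```

```text
t 18.3 stand [105.9   8.3  65.4] toolx yaw in stand 90.4 F [-0.5 -0.4 -0.1] j6 -0.48
[106.0, -10.0, 60.0] shift units [-0.72  0.01  0.26] turn units 0.08
```

>>> jog_arm:
  rows: [0,0,-0.5,0,0,0,-1,0,0,0,-1,0,0,0,-1,0,0,0,-1,0,0,0,-1,0,1,-0.5,-0.3,0,1,-0.5,0,0,1,-0.5,0,0,1,-0.5,0,0,1,-0.5,0,0,1,0,0,0,1,0,0,0,0.5,0,0,0,0,0,0,0]

```text
t: 19.8
tcp_pos: [503.6, 119.7, 222.4]
orientation: [0.562, 0.826, -0.027, 0.026]
contact_force: [-0.1, -0.6, -0.4]
opening: -0.1
```

```bash
python3 look.py c6 0 0.46; python3 go.py
```

```text
t 19.9 stand [ 50.2 205.2 222.3] toolx yaw in stand 90.1 F [0.1 0.5 0.2] j6 -0.2
```

View pics/c6.png

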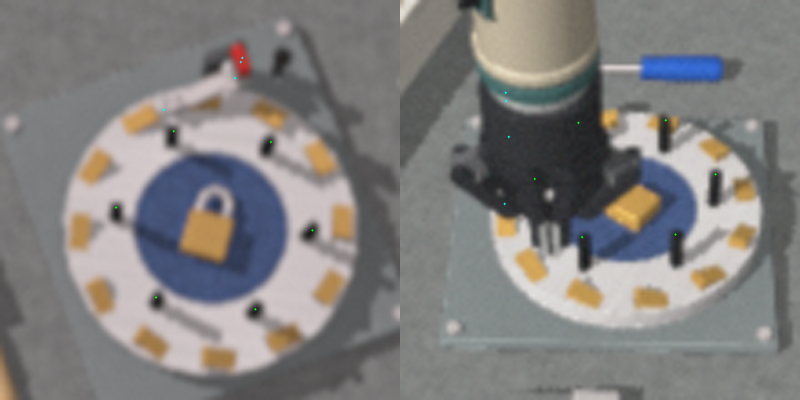

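>>> jog_arm:
  rows: [1,-0.3,-0.3,0,1,-0.3,0,0,1,-0.3,0,0,1,-0.3,0,0,1,0,0,0,1,0,0,0,0.5,0,0,0,0,0,0,0]

```text
t: 20.7
tcp_pos: [424.2, 255.2, 218.5]
orientation: [0.568, 0.822, -0.028, 0.03]
contact_force: [-0.5, -0.2, 0.5]
opening: -0.3
```

```bash
python3 look.py c7 0 0.46
python3 - <<'E'
from h import *
p=np.load('p.npy')
for n in('top','side'):
    im=vision.get_image(n);r=im['pixels'].astype(int);u0=proj(im,T(p,pawlpts(0)[:1]))[0]
    v,u=np.mgrid[:384,:512];b=(r[:,:,0]>110)&(r[:,:,0]>1.8*r[:,:,1])&(np.hypot(u-u0[0],v-u0[1])<12)
    print(n,u0,proj(im,T(p,pawlpts(.15)[:1]))[0],u[b].mean(),v[b].mean(),b.sum())
E
python3 go.py
```

```text
top [296.77297351 151.5386915 ] [298.94817435 150.83094444] 296.6 150.8 35
side [236.68561424 146.22561491] [236.84479738 144.87827046] nan nan 0
t 20.9 stand [ 25.1 360.6 218.7] toolx yaw in stand 89.2 F [ 0.1 -0.6  0.5] j6 0.12<stdin>:6: RuntimeWarning: Mean of empty slice.
  ret = ret.dtype.type(ret / rcount)
```

View pics/c7.png

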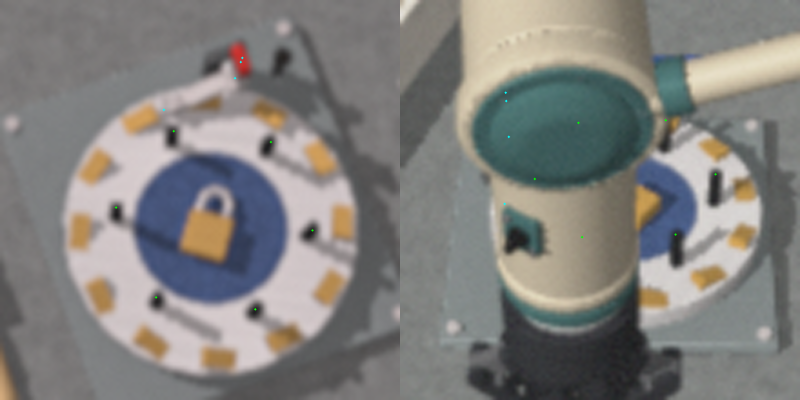

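```bash
python3 -c "
from h import *
print(manip.sign_off())"
```

```text
the job is handed in; nothing more can be done
None
```

The turntable is one notch back with the pawl down in that notch, and I have handed the job in. I threw the pawl back by pushing its paddle with the closed fingertips. I then pushed one post until the table had turned clockwise by one notch, and brought the pawl's arm forward so it dropped by its own weight. The gripper was well clear at the end, with no contact force on it.

- **Pawl:** in the last top picture the red paddle's centre is at the same pixel as at the start (296.6, 150.8). A pawl raised by 0.15 rad would have shown about 2 pixels away.
- **Turntable:** the posts match a joint angle of about 0.46 rad, up from about -0.05 at the start. That is inside the 0.38 to 0.57 limits.
- **Padlock:** it turned with the table, and I saw no shift on the felt, though I did not measure it.
- **Other things on the bench:** I did not come near them, and did not check their positions at the end.
- **Failed check:** the last side picture could not confirm the pawl, because the arm hid it. The pawl check rests on the top camera alone.

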